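# Press the lid onto a sample tin with the treadle press

## Robot

A 6-joint arm with a two-finger parallel gripper is mounted at the origin on the work surface; the furniture and walls round the work are solid. World frame = base frame: x ahead of the robot, y to its left, z up, the work surface at z = 0. Lengths are in m, angles in degrees, forces in N, time in s.
With the tool pointing down it reaches from about 0.3 to 0.75 m from the base axis. Payload 8.5 kg.
Tool frame: the origin (TCP) lies at the very end of the fingers, on their centre line; the grasp point (between the pads) lies 19 mm behind it; z points along the fingers, y is the line along which they close (so a half turn about z gives the same grasp; the last joint's range is limited). The gripper opens to 85 mm and grips with 20 to 120 N. Pads are 22 mm wide; open, the fingers measure 114 mm over their backs; the gripper's body (76 mm by 85 mm) begins 54 mm behind the grasp point. The pads swing forward as they close: fully open they stand 13 mm farther back than shut.
Start: joints at [63.982, 21.807, 74.336, -0, 83.858, -12.336], TCP at [0.13, 0.534, 0.231] pointing down, gripper open.
Joint ranges: [-178.18, 178.18], [-50.72, 133.34], [12.68, 142.11], [-81.47, 261.47], [9.98, 163.14], [-165.26, 165.26]. Speed limits (degrees/s): [136.94, 136.94, 180, 180, 180, 180].

## Interface

Orientations are given as a 3x3 rotation matrix whose columns are the frame's x, y, z axes.
In Python, from rig import env, imaging gives the robot as it stands. The module is installed in compiled form; this text tells all that it offers.
- The arm moves only by the tool arm_command, never from a script. Its arguments are lists of equal length, an entry for each row: "turn": the turn, a rotation vector about the tool's x, y, z in units of 5 degrees (1.0 is 5 degrees), a list of three; "xyz": the shift along the tool's x, y, z in units of 50 mm (1.0 is 50 mm), a list of three; "claw": the finger opening in mm, from 0 to 85.4. A call has 1 to 12 rows; each row shifts and turns the commanded pose from where the row before left it, along the tool's axes as they then stand; what a row does not reach is not made up. A row lasts 1/10 s, in which the tool goes at most 50 mm and 8.59 degrees, less where a joint would pass 70% of its speed; a pose out of reach is approached as far as the arm can. A call is refused whole if a number of a shift passes 1 or a number of a turn 1, either way. A call with a gripper value outside its range is refused whole. The fingers move at their own pace and stop on an object; "squeeze" is the grip in N (left out, the last holds). Time passes only in rows, so rows that do not move let the fingers close. It gives the time, the measured TCP pose, the force, the opening and the grip force at its end, in the units of the state.
- env.observe(): the state, without advancing time (a new reading comes with each control period).
- imaging.get_image(name): name is "scene" or "side" or "wrist"; returns (picture, depth): 384x512x3 uint8, blue, green, red; 384x512 float32, m along the optical axis (not along the pixel's ray), 0 where there is no reading.
- imaging.camera_info(name): a dict with "camera_matrix" (3x3 intrinsics, pixels), "rvec" (rotation vector, rad) and "tvec" (3), from world to camera coordinates, as OpenCV has them. Camera axes: x right, y down, z forward; pixel columns grow to the right and rows downward; lengths in m; the calibration is good to about 2 mm. A picture is of the moment at which its call begins: read the wrist's pose just before it. camera_info takes no time and is no camera call; for the wrist camera it gives the pose at the moment of the call.
- env.close_job(): hands the job in; it is judged then, once.
The state is a dict: "time_s": time; "q": joint angles; "qvel": joint speeds; "joint_efforts": joint torques, N m; "position": TCP position; "tool_rot": TCP orientation; "ft_force": force on the tool from outside, world axes, zero at the start; "wrist_torque": the same for the moment, N m; "grip_width": finger opening in m; "gripper_force": force on a finger pad.
Only numpy, scipy, OpenCV 4.12 (cv2) and the standard library are available. Lean on these libraries where they do the work, as an engineer would, in place of code of your own. Each camera call takes 0.05 s, during which the arm holds its last target. There are 200 camera calls.

## Task

One sample tin's push-in lid still stands proud. Stand that tin on the press's shuttle at its loading end, slide the shuttle fully home under the ram, press the treadle right down to its stop for a moment so that the press closes the lid, and let the treadle spring back up. Then draw the shuttle fully out again and stand the tin upright, lid home, in the shallow grey tray, let go of it, and leave everything else where it is.

Things in the scene. Friction and masses are not known exactly. Their poses are not given: they have to be found in the camera images.
- tin: The tin to close: upright bare-metal cylinder, 62 mm diameter, body 64 mm tall, 0.2 to 0.3 kg; its push-in lid (59 mm disc, 4 mm thick) stands 6.5 to 8 mm above the body's rim, a dark neck showing in the gap. Grip it by the body. Origin: centre of its underside, z up. It starts in one of three places in a row along y (0.1 m apart), with the closed tin and the tray in the others.
- tin_lid (a joint): How far the lid is pressed in, m: 0 to 0.0015 at the start (proud), 0.008 fully home (disc on the rim). It is a stiff friction fit (12 N) that stays where it is left.
- closed_tin: A bystander: the same tin with its lid already home (68 mm tall overall). Leave it alone. Origin: centre of its underside.
- press: Fixed lidding press. Origin: its underside, below the ram axis; x points from the treadle (front, -x) to the column (back); y is the way the shuttle slides home. Foot plate x -0.070..0.052 (0.072 at the column), y -0.205..0.065 m. Column at x 0.044..0.070, y +-0.035; head x -0.021..0.070, y +-0.022, z 0.190..0.246. Ram pad (50 mm) underside at z 0.150, 0.1285 with the treadle fully down.
- shuttle (a joint): Shuttle slide, m: 0 = fully out at the loading end, 0.125 = fully home with its deck centre under the ram axis. Starts at 0 to 0.03. Friction 1.5 N; stays where it is left.
- shuttle_deck (a point): Centre of the shuttle's flat deck, on its surface, 0.060 m above the desk; axes as the press. The deck is 78 mm square inside a lip 4 mm high; the tin stands on its middle.
- shuttle_knob (a point): Middle of the black upright knob on an arm at the front of the shuttle, 85 mm before (press -x) the deck centre: 22 mm diameter, its top 20 mm above this point, which is 0.0865 m above the desk. Grip it from above, fingers on its +y and -y sides; push along press +y to send the shuttle home, pull along -y to draw it out.
- pedal (a joint): Treadle angle, rad: 0 = up at rest, 0.2 = down on its stop. A spring returns it; hinge line along press y at press x = 0, 0.022 m above the desk.
- pedal_pad (a point): Centre of the top of the treadle's dark tread plate (56 mm long, 60 mm wide) at the front of the press, about 0.18 m in front of the ram axis. At rest about 0.067 m above the desk, at the stop about 0.031 m: 36 to 37 mm of travel. Push straight down; about 5 N at first, up to 20 N near the stop when the lid goes in.
- tray: Shallow grey plastic tray fixed on the desk, 90 mm square with an 8 mm high rim. Origin: centre of its underside; axes along its sides.
- tray_floor (a point): Centre of the tray's inner floor, 5 mm above the desk (inside 82 mm square).
- stain: Bystander: brown glass dropper bottle, 33 mm diameter, 88 mm tall, beside the books. Origin: underside.
- note_block: Bystander: block of sticky notes 78 x 78 x 21 mm. Origin: underside.
Mind the look-alikes: they are no part of the job. What is shaped like the tin but orange is not meant.

How it is judged (in metres and radians):
On the way, in this order (a step that is already met when the one before it is completed fails the run):
1. the tin stands on the shuttle's deck at the loading end, released (x of tin in the frame of shuttle_deck between -0.012 and 0.012 m and y of tin in the frame of shuttle_deck between -0.012 and 0.012 m and z of tin in the frame of shuttle_deck between -0.005 and 0.005 m and angle between tin's own z axis and vertical below 0.1 rad and contact force between the fingers and tin below 0.1 N and value of joint shuttle below 0.05 m and value of joint tin_lid below 0.004 m), for 0.2 s.
2. the shuttle is home under the ram with the tin on it, the lid still proud (x of tin in the frame of shuttle_deck between -0.012 and 0.012 m and y of tin in the frame of shuttle_deck between -0.012 and 0.012 m and z of tin in the frame of shuttle_deck between -0.005 and 0.005 m and angle between tin's own z axis and vertical below 0.1 rad and value of joint shuttle above 0.119 m and value of joint tin_lid below 0.004 m), for 0.1 s.
3. the treadle is down on its stop with the tin under the ram, and the lid is home (x of tin in the frame of shuttle_deck between -0.012 and 0.012 m and y of tin in the frame of shuttle_deck between -0.012 and 0.012 m and z of tin in the frame of shuttle_deck between -0.005 and 0.005 m and angle between tin's own z axis and vertical below 0.1 rad and value of joint shuttle above 0.115 m and value of joint pedal above 0.188 rad and value of joint tin_lid above 0.0062 m), for 0.2 s.
4. the treadle has sprung back up (x of tin in the frame of shuttle_deck between -0.012 and 0.012 m and y of tin in the frame of shuttle_deck between -0.012 and 0.012 m and z of tin in the frame of shuttle_deck between -0.005 and 0.005 m and angle between tin's own z axis and vertical below 0.1 rad and value of joint pedal below 0.02 rad), for 0.1 s.
5. the shuttle is fully out again with the closed tin on it (x of tin in the frame of shuttle_deck between -0.012 and 0.012 m and y of tin in the frame of shuttle_deck between -0.012 and 0.012 m and z of tin in the frame of shuttle_deck between -0.005 and 0.005 m and angle between tin's own z axis and vertical below 0.1 rad and value of joint shuttle below 0.01 m), for 0.1 s.
At the end, for the whole second after the job is handed in: The tin stands upright (within 0.1 rad) on the tray's floor, within 20 mm of its centre each way, released and at rest, its lid pressed in at least 6.2 of 8 mm; the treadle is up (below 0.02 rad) and the shuttle out (within 20 mm of its loading end) (x of tin in the frame of tray_floor between -0.02 and 0.02 m and y of tin in the frame of tray_floor between -0.02 and 0.02 m and z of tin in the frame of tray_floor between -0.005 and 0.005 m and angle between tin's own z axis and vertical below 0.1 rad and value of joint tin_lid above 0.0062 m and value of joint pedal below 0.02 rad and value of joint shuttle below 0.02 m and contact force between the fingers and tin below 0.1 N and linear speed of tin below 0.02 m/s); the robot touches nothing.
It fails at once if a bystander (closed tin, note block, brown dropper bottle) is moved more than 20 mm (distance of any of closed_tin, note_block, stain from where it was at the start of the episode above 0.02 m).
It fails at once if the tin is tipped by more than 0.6 rad (angle between tin's own z axis and vertical above 0.6 rad).
It fails at once if the closed tin is tipped by more than 0.3 rad (angle between closed_tin's own z axis and vertical above 0.3 rad).
It also fails if it takes over 72 s, if anything falls off the work surface, if the arm or the gripper's body presses on something with over 40 N, if the wrist force passes 120 N, or if a joint passes its speed limit or range.

## Working session

There is one attempt and no reset: what is moved stays moved. The work goes in short steps, Python scripts to look and compute and a tool call to move; the robot and the scene stay as the last step left them, time stands still between calls to the robot, and variables do not carry over. Pictures are saved under pics/ and viewed, at most 10 in all, crops included, and the job is handed in when it is done.

Besides the shell and the picture viewer there is one more tool, called as name(argument=value, ...) on one line, values as JSON. arm_command: Moves the arm, as the interface text tells. Its arguments: {"type":"object","properties":{"turn":{"type":"array"},"xyz":{"type":"array"},"claw":{"type":"array"},"squeeze":{"type":"number"}},"required":["turn","xyz","claw"]}

```bash
mkdir -p pics
cat > h.py <<'E'
import numpy as np, cv2
from rig import env, imaging
def grab(n,save=None):
    i=imaging.camera_info(n); im,d=imaging.get_image(n)
    if save: cv2.imwrite('pics/'+save,im)
    R=cv2.Rodrigues(np.array(i['rvec'],float))[0]; t=np.array(i['tvec'],float).ravel(); K=np.array(i['camera_matrix'])
    v,u=np.mgrid[:384,:512]
    c=np.stack([(u-K[0,2])/K[0,0]*d,(v-K[1,2])/K[1,1]*d,d],-1)
    P=(c-t)@R; P[d==0]=np.nan
    return im,d,P
E
python3 - <<'E'
from h import *
a=grab('scene','s.png');b=grab('side','d.png')
np.savez('p.npz',sP=a[2],dP=b[2],sI=a[0],dI=b[0])
s=env.observe();print(s['position'],s['tool_rot'],s['grip_width'],s['time_s'])
E
```

```text
[0.1299844  0.53415423 0.23079537] [[-9.71626408e-01  2.36520201e-01 -5.63476565e-04]
 [ 2.36520710e-01  9.71625775e-01 -1.14360948e-03]
 [ 2.77001609e-04 -1.24443505e-03 -9.99999187e-01]] 0.08526915057751563 0.1
```

View pics/s.png

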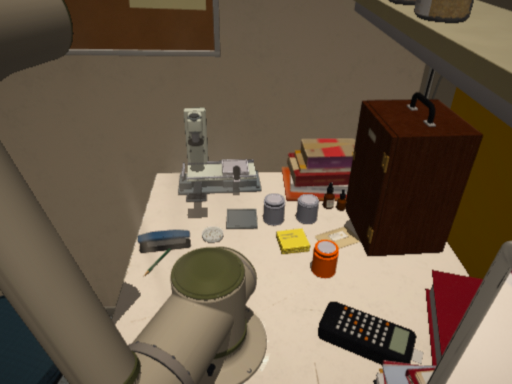

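View pics/d.png

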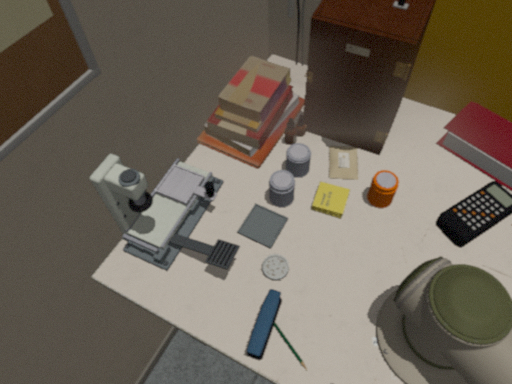

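Run:
```python
from h import *
z=np.load('p.npz')
def crop(I,u0,u1,v0,v1,w): return cv2.resize(I[v0:v1,u0:u1],(w,int(w*(v1-v0)/(u1-u0))),interpolation=cv2.INTER_CUBIC)
a=crop(z['dI'],220,400,130,280,400); b=crop(z['dI'],90,250,150,283,400)
c=crop(z['sI'],170,350,150,285,400); e=crop(z['sI'],225,345,180,240,400)
l=np.vstack([a,b])[:600]; r=np.vstack([c,e])
h=max(len(l),len(r)); f=lambda x:np.vstack([x,np.zeros((h-len(x),400,3),np.uint8)])
o=np.hstack([f(l),f(r)])[:600]; cv2.imwrite('pics/c1.png',o)
for k in 'ds':
  P=z[k+'P'];
  for n,(u,v) in dict(d=dict(t1=(283,180),t2=(298,152),tray=(263,226),orange=(384,180),deck=(186,183),knob=(210,184),pad=(223,255),note=(331,199)),s=dict(t1=(274,199),t2=(308,201),tray=(241,218),deck=(235,165),knob=(237,168),pad=(197,212),stain=(329,190)))[k].items():
    q=P[v-2:v+3,u-2:u+3].reshape(-1,3); print(k,n,np.nanmedian(q,0).round(4),np.nanmax(q[:,2]).round(4))
```

```text
d t1 [ 0.4207 -0.1597  0.0761] 0.0792
d t2 [ 0.4286 -0.2589  0.0688] 0.0723
d tray [ 0.4243 -0.0651  0.0041] 0.0067
d orange [ 0.2115 -0.2686  0.0775] 0.08
d deck [ 0.6272 -0.056   0.0597] 0.0616
d knob [ 0.5517 -0.0542  0.1075] 0.1104
d pad [0.4469 0.0681 0.0708] 0.0738
d note [ 0.3086 -0.1995  0.022 ] 0.0239
s t1 [ 0.4201 -0.1596  0.0763] 0.0777
s t2 [ 0.4153 -0.2588  0.0695] 0.0722
s tray [ 0.4254 -0.065   0.004 ] 0.0085
s deck [ 0.6404 -0.0486  0.0636] 0.1086
s knob [ 0.5477 -0.0547  0.1049] 0.1085
s pad [ 4.654e-01  6.730e-02 -2.000e-04] 0.0029
s stain [ 0.48   -0.3313  0.0658] 0.0726
```

View pics/c1.png

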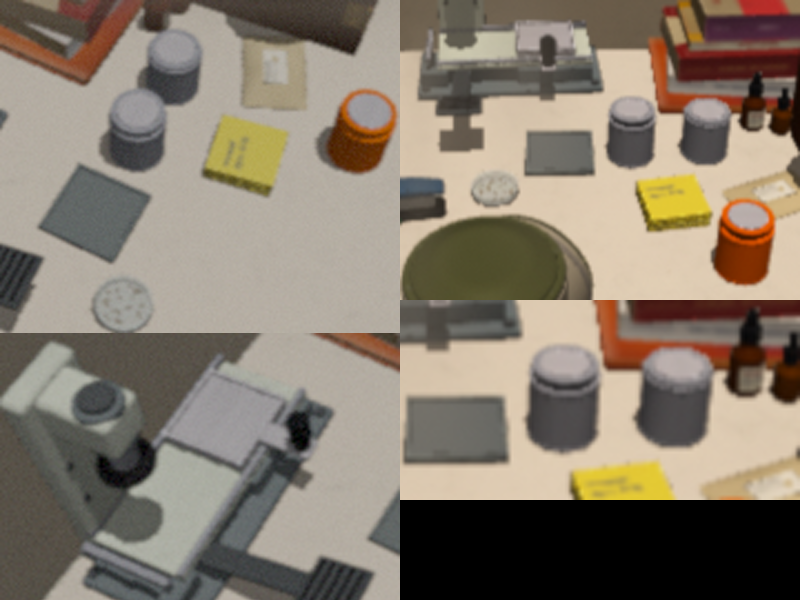

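Pixels in side/scene: tin-like things are (283,180)/(274,199), top 76 mm with a dark neck, so it's the proud tin. (298,152)/(308,201) tops out at 69 mm with no gap, so it's the closed tin. (384,180)/(325,258) is orange, a look-alike. The crop confirms the middle one is the target. The tray is at (263,226), the deck at (186,183), the knob at (210,184), and the tread at (223,255).

Run:
```python
from h import *
z=np.load('p.npz')
for k in 'ds':
  P=z[k+'P'].reshape(-1,3); P=P[~np.isnan(P[:,0])]
  def sel(n,c,r,z0,z1):
    m=(abs(P[:,:2]-c)<r).all(1)&(P[:,2]>z0)&(P[:,2]<z1); q=P[m]
    if len(q)<5: print(k,n,len(q)); return q
    lo,hi=np.percentile(q[:,:2],[2,98],axis=0)
    print(k,n,len(q),'mid',((lo+hi)/2).round(4),'size',(hi-lo).round(4),'z',np.median(q[:,2]).round(4),'rect',[np.round(x,4) for x in cv2.minAreaRect((q[:,:2]*1000).astype(np.float32))]); return q
  sel('tin',(.42,-.16),.045,.07,.085)
  sel('closed',(.42,-.26),.045,.064,.08)
  sel('tray',(.424,-.065),.06,.0025,.012)
  sel('knob',(.552,-.054),.02,.098,.115)
  sel('deck',(.635,-.056),.055,.056,.068)
  sel('pad',(.45,.066),.045,.058,.085)
  sel('frame',(.62,.0),.16,.012,.03)
  sel('ram',(.64,.07),.05,.235,.26)
```

```text
d tin 412 mid [ 0.4253 -0.1596] size [0.0527 0.0536] z 0.0755 rect [array([ 424.8379, -159.8862]), array([57.7084, 58.9978]), np.float64(55.0491)]
d closed 379 mid [ 0.4286 -0.2585] size [0.0544 0.0545] z 0.0688 rect [array([ 429.1218, -258.5535]), array([59.5163, 60.7461]), np.float64(61.838)]
d tray 1303 mid [ 0.4247 -0.0632] size [0.0965 0.0951] z 0.005 rect [array([423.9384, -64.9882]), array([119.5345, 119.3706]), np.float64(89.5561)]
d knob 68 mid [ 0.5542 -0.0511] size [0.0177 0.0187] z 0.1063 rect [array([554.5735, -51.1434]), array([19.9969, 18.5032]), np.float64(78.6719)]
d deck 1202 mid [ 0.6351 -0.0463] size [0.0971 0.0848] z 0.061 rect [array([634.5938, -51.2922]), array([108.8866,  97.6429]), np.float64(0.726)]
d pad 660 mid [0.455  0.0655] size [0.059  0.0574] z 0.0689 rect [array([460.2018,  65.502 ]), array([70.8153, 61.6525]), np.float64(4.7806)]
d frame 1104 mid [0.6437 0.0014] size [0.1574 0.2922] z 0.0143 rect [array([596.524,  -0.936]), array([254.5597, 318.3123]), np.float64(0.4134)]
d ram 815 mid [0.6517 0.0804] size [0.074  0.0595] z 0.24 rect [array([651.359
[... 544 characters left out ...]
0.02   0.0185] z 0.1049 rect [array([553.9673, -51.5908]), array([18.5316, 21.0255]), np.float64(89.4138)]
s deck 339 mid [ 0.6386 -0.048 ] size [0.0891 0.0846] z 0.0611 rect [array([634.9767, -54.7645]), array([102.1258,  98.5491]), np.float64(1.4083)]
s pad 184 mid [0.4517 0.0642] size [0.0584 0.0561] z 0.0696 rect [array([456.6096,  65.267 ]), array([70.2621, 57.3821]), np.float64(3.7907)]
s frame 583 mid [ 6.454e-01 -5.000e-04] size [0.1588 0.2995] z 0.0148 rect [array([6.440886e+02, 6.235000e-01]), array([166.6939, 317.0953]), np.float64(0.0132)]
s ram 191 mid [0.6501 0.0769] size [0.0768 0.0594] z 0.2403 rect [array([649.2229,  77.6659]), array([65.1181, 78.8868]), np.float64(88.7225)]
```

arm_command(turn=[[0,0,-0.8],[0,0,-0.8],[0,0,-0.8],[0,0,-0.8],[0,0,0],[0,0,0],[0,0,0],[0,0,0],[0,0,0],[0,0,0],[0,0,0],[0,0,0]], xyz=[[0,0,-0.3],[0,0,-0.3],[0,0,-0.3],[0,0,-0.3],[-0.42,-0.86,0],[-0.42,-0.86,0],[-0.42,-0.86,0],[-0.42,-0.86,0],[-0.42,-0.86,0],[-0.42,-0.86,0],[-0.42,-0.86,0],[-0.42,-0.86,0]], claw=[85,85,85,85,85,85,85,85,85,85,85,85])

```text
time_s: 1.3
position: [0.3121, 0.1957, 0.2913]
tool_rot: [[-0.999, -0.041, 0.0], [-0.041, 0.999, 0.0], [-0.0, 0.0, -1.0]]
ft_force: [1.8, 0.3, -0.2]
grip_width: 0.0849
gripper_force: 0.0
```

arm_command(turn=[[0,0,0],[0,0,0],[0,0,0],[0,0,0],[0,0,0],[0,0,0],[0,0,0],[0,0,0],[0,0,0]], xyz=[[-0.42,-0.86,0],[-0.42,-0.86,0],[-0.42,-0.86,0],[-0.42,-0.86,0],[-0.42,-0.86,0],[-0.42,-0.86,0],[-0.42,-0.86,0],[0,0,0],[0,0,0]], claw=[74,74,74,74,74,74,74,74,74])

```text
time_s: 2.2
position: [0.4708, -0.0978, 0.2906]
tool_rot: [[-0.999, -0.039, -0.002], [-0.039, 0.999, 0.001], [0.002, 0.001, -1.0]]
ft_force: [-0.2, 0.5, 0.3]
grip_width: 0.0738
gripper_force: 0.0
```

Run:
```python
from h import *
w=grab('wrist','w.png'); np.savez('w.npz',P=w[2],I=w[0])
s=env.observe();print(s['position'],s['tool_rot'].round(4) if hasattr(s['tool_rot'],'round') else s['tool_rot'],s['grip_width'],s['time_s'])
```

```text
[ 0.47054048 -0.09695236  0.29100571] [[-9.992e-01 -4.030e-02 -1.000e-03]
 [-4.030e-02  9.992e-01  7.000e-04]
 [ 9.000e-04  7.000e-04 -1.000e+00]] 0.07406880810793931 2.25
```

View pics/w.png

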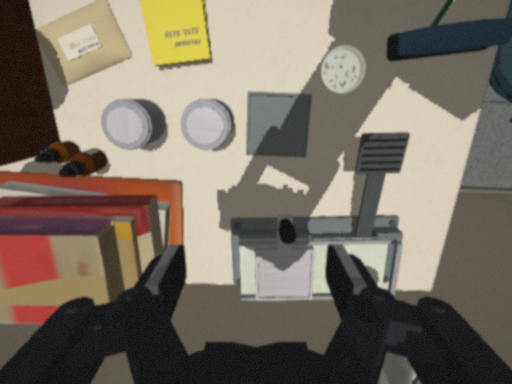

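The wrist view shows the tin at (206,124), closed tin (127,124), tray (279,125), tread (383,153), knob (287,231) and deck around (285,270).

Run:
```python
from h import *
z=np.load('w.npz');P=z['P'];Q=P.reshape(-1,3)
def rect(n,c,r,z0,z1):
    m=(abs(P[...,:2]-c)<r).all(-1)&(P[...,2]>z0)&(P[...,2]<z1)
    m=cv2.morphologyEx(m.astype(np.uint8),cv2.MORPH_OPEN,np.ones((3,3)))>0
    q=P[m]; lo,hi=np.percentile(q[:,:2],[1,99],axis=0)
    (cx,cy),s,a=cv2.minAreaRect((q[:,:2]*1000).astype(np.float32))
    print(n,len(q),'mid',((lo+hi)/2).round(4),'size',(hi-lo).round(4),'z',np.median(q[:,2]).round(4),'rect',round(cx,1),round(cy,1),np.round(s,1),round(a,1)); return q
rect('tin',(.425,-.16),.045,.07,.085); rect('closed',(.428,-.26),.045,.064,.08)
rect('tray',(.424,-.065),.06,.003,.02)
rect('knob',(.554,-.051),.02,.096,.115)
rect('deck',(.638,-.047),.052,.0575,.068)
rect('deckhi',(.638,-.047),.052,.0615,.068)
q=rect('pad',(.453,.065),.042,.06,.08)
rect('plate',(.62,0.),.16,.008,.03)
for v in range(240,304,6): print(v,[ (u,P[v,u].round(3)) for u in (250,285,316,345)])
for v in (228,260): print(v,[P[v,u].round(3).tolist() for u in range(226,410,12)])
```

```text
tin 1850 mid [ 0.4242 -0.1612] size [0.0544 0.0547] z 0.0753 rect 424.2 -161.5 [57.3 57.8] 2.0
closed 1840 mid [ 0.4279 -0.2604] size [0.0546 0.0552] z 0.0687 rect 428.3 -261.0 [57.4 59.1] 2.2
tray 3657 mid [ 0.4261 -0.0671] size [0.0887 0.0889] z 0.0046 rect 418.0 -58.7 [107.1 107.2] 0.1
knob 234 mid [ 0.5539 -0.0533] size [0.0192 0.0207] z 0.1061 rect 553.9 -52.8 [21. 20.] 73.6
deck 3039 mid [ 0.6359 -0.0486] size [0.0927 0.0848] z 0.0607 rect 634.6 -48.3 [97.6 86.2] 3.8
deckhi 619 mid [ 0.6353 -0.0487] size [0.0968 0.0879] z 0.064 rect 634.6 -48.3 [97.6 86.2] 3.8
pad 1933 mid [0.4513 0.0626] size [0.0536 0.059 ] z 0.0688 rect 451.7 62.9 [55.  60.3] 3.4
plate 3427 mid [ 0.6416 -0.0092] size [0.1589 0.2874] z 0.0127 rect 646.0 -12.8 [156.5 302.3] 3.4
240 [(250, array([ 0.593, -0.101,  0.043])), (285, array([ 0.559, -0.057,  0.106])), (316, array([ 0.588, -0.002,  0.046])), (345, array([0.586, 0.041, 0.047]))]
246 [(250, array([ 0.598, -0.101,  0.052])), (285, array([ 0.589, -0.05 ,  0.065])), (316, array([ 0.598, -0.001,  0.046])), (345, array([0.595, 0.042, 0.047]))]
252 [(250, arr
[... 1491 characters left out ...]
 [0.588, -0.102, 0.013], [0.587, -0.082, 0.012], [0.586, -0.063, 0.013], [0.545, -0.056, 0.1], [0.585, -0.025, 0.013], [0.584, -0.006, 0.012], [0.583, 0.014, 0.012], [0.582, 0.033, 0.013], [0.582, 0.052, 0.013], [0.569, 0.06, 0.039], [0.568, 0.078, 0.04], [0.576, 0.106, 0.02], [0.575, 0.124, 0.021], [0.584, 0.156, -0.001]]
260 [[0.654, -0.14, 0.002], [0.646, -0.12, 0.013], [0.625, -0.1, 0.047], [0.616, -0.082, 0.061], [0.616, -0.064, 0.059], [0.615, -0.047, 0.061], [0.615, -0.029, 0.06], [0.614, -0.011, 0.06], [0.621, 0.01, 0.047], [0.46, -0.061, 0.314], [0.457, -0.057, 0.319], [0.461, -0.049, 0.312], [0.619, 0.084, 0.046], [0.617, 0.102, 0.047], [0.612, 0.116, 0.054], [0.642, 0.166, 0.002]]
```

arm_command(turn=[[0,0,-0.24],[0,0,0],[0,0,0],[0,0,0],[0,0,0],[0,0,0],[0,0,0],[0,0,0],[0,0,0]], xyz=[[0,0,0],[0.33,-0.41,0],[0.33,-0.41,0],[0.33,-0.41,0],[0,0,0.9],[0,0,0.9],[0,0,0.9],[0,0,0.3],[0,0,0]], claw=[76,76,76,76,76,76,76,76,76])

```text
time_s: 3.15
position: [0.4243, -0.1602, 0.1399]
tool_rot: [[-0.998, -0.063, -0.003], [-0.063, 0.998, 0.002], [0.003, 0.003, -1.0]]
ft_force: [-0.8, -0.1, 0.2]
grip_width: 0.076
gripper_force: 0.0
```

arm_command(turn=[[0,0,0],[0,0,0],[0,0,0],[0,0,0],[0,0,0],[0,0,0],[0,0,0],[0,0,0],[0,0,0]], xyz=[[0,0,0.7],[0,0,0.7],[0,0,0.5],[0,0,0.34],[0,0,0],[0,0,0],[0,0,0],[0,0,0],[0,0,0]], claw=[76,76,76,76,76,58,58,58,58], squeeze=40)

```text
time_s: 4.05
position: [0.4261, -0.1619, 0.031]
tool_rot: [[-0.998, -0.062, 0.003], [-0.062, 0.998, -0.002], [-0.003, -0.002, -1.0]]
ft_force: [0.2, 2.6, 8.8]
grip_width: 0.061
gripper_force: 44.6
```

arm_command(turn=[[0,0,0],[0,0,0],[0,0,0],[0,0,0],[0,0,0],[0,0,0],[0,0,0],[0,0,0],[0,0,0],[0,0,0],[0,0,0],[0,0,0]], xyz=[[0,0,-0.3],[0,0,-0.6],[0,0,-0.8],[0,0,-0.5],[0,0,-0.2],[-0.4,0.18,0],[-0.8,0.36,0],[-0.9,0.41,0],[-0.9,0.41,0],[-0.8,0.37,0],[-0.4,0.18,0],[-0.21,0.1,0]], claw=[58,58,58,58,58,58,58,58,58,58,58,58])

```text
time_s: 5.25
position: [0.6402, -0.0464, 0.1477]
tool_rot: [[-0.998, -0.063, -0.002], [-0.063, 0.998, 0.001], [0.002, 0.001, -1.0]]
ft_force: [-1.0, -0.2, -3.7]
grip_width: 0.061
gripper_force: 45.0
```

arm_command(turn=[[0,0,0],[0,0,0]], xyz=[[0,0,0],[0,0,0]], claw=[58,58])

```text
time_s: 5.45
position: [0.6386, -0.048, 0.1485]
tool_rot: [[-0.998, -0.062, -0.002], [-0.062, 0.998, 0.0], [0.002, 0.0, -1.0]]
ft_force: [0.3, 0.4, -2.7]
grip_width: 0.061
gripper_force: 45.0
```

Run:
```python
from h import *
s=env.observe();print(s['position'],s['ft_force'],s['time_s'])
z={}
for k in('side','scene','wrist'):
  I,d,P=grab(k,k+'2.png')
  def R(n,c,r,a,b):
    m=(abs(P[...,:2]-c)<r).all(-1)&(P[...,2]>a)&(P[...,2]<b); q=P[m]
    if len(q)<8: print(k,n,len(q));return
    lo,hi=np.percentile(q[:,:2],[1,99],axis=0); print(k,n,len(q),((lo+hi)/2).round(4),(hi-lo).round(4),np.median(q[:,2]).round(4))
  R('knob',(.554,-.053),.02,.097,.112)
  R('tintop',(.64,-.048),.036,.185,.205)
  R('deck',(.64,-.048),.05,.0575,.068)
```

```text
[ 0.63859373 -0.04796833  0.14850169] [ 0.30411951  0.39307283 -2.66979064] 5.45
side knob 0
side tintop 0
side deck 58 [ 0.663  -0.0086] [0.0432 0.0135] 0.0619
scene knob 33 [ 0.5553 -0.0516] [0.0206 0.0185] 0.1044
scene tintop 162 [ 0.6374 -0.0481] [0.0591 0.0716] 0.1929
scene deck 317 [ 0.6393 -0.0479] [0.0893 0.0859] 0.0611
wrist knob 973 [ 0.5547 -0.0532] [0.0196 0.0195] 0.1063
wrist tintop 14238 [ 0.6327 -0.048 ] [0.0497 0.0687] 0.1932
wrist deck 4599 [ 0.6205 -0.0492] [0.0585 0.0852] 0.0606
```

View pics/side2.png

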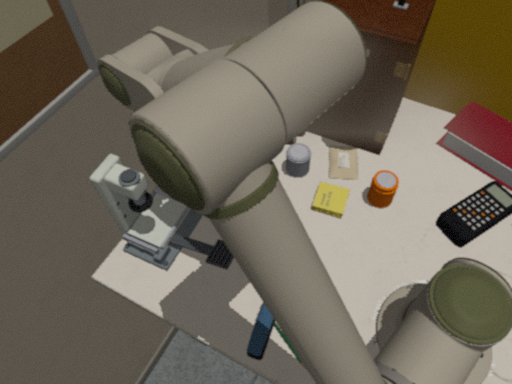

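The side view is occluded by the arm; the wrist and scene measurements put the tin over the deck (y −0.048 for both). Lowering.

arm_command(turn=[[0,0,0],[0,0,0],[0,0,0],[0,0,0],[0,0,0]], xyz=[[0,0,0.4],[0,0,0.4],[0,0,0.22],[0,0,0.1],[0,0,0]], claw=[58,58,58,58,58])

```text
time_s: 6.1
position: [0.6391, -0.0481, 0.0932]
tool_rot: [[-0.998, -0.061, -0.0], [-0.061, 0.998, 0.0], [0.0, 0.0, -1.0]]
ft_force: [0.4, 0.4, -1.6]
grip_width: 0.0609
gripper_force: 45.0
```

arm_command(turn=[[0,0,0],[0,0,0]], xyz=[[0,0,0.04],[0,0,0]], claw=[58,58])

```text
time_s: 6.3
position: [0.6394, -0.048, 0.0919]
tool_rot: [[-0.998, -0.061, 0.001], [-0.061, 0.998, -0.0], [-0.001, -0.0, -1.0]]
ft_force: [0.4, -0.1, -3.2]
grip_width: 0.061
gripper_force: 45.0
```

arm_command(turn=[[0,0,0],[0,0,0],[0,0,0],[0,0,0],[0,0,0],[0,0,0]], xyz=[[0,0,0.03],[0,0,0],[0,0,0],[0,0,0],[0,0,0],[0,0,0]], claw=[58,58,76,76,76,76])

```text
time_s: 6.9
position: [0.6392, -0.0479, 0.0898]
tool_rot: [[-0.998, -0.061, 0.0], [-0.061, 0.998, -0.0], [-0.0, -0.0, -1.0]]
ft_force: [-0.2, 1.0, -0.4]
grip_width: 0.0761
gripper_force: 0.0
```

arm_command(turn=[[0,0,0],[0,0,0],[0,0,0],[0,0,0],[0,0,0],[0,0,0],[0,0,0]], xyz=[[0,0,-0.4],[0,0,-0.9],[0,0,-0.9],[0.5,0,0],[0.79,0,0],[0.4,0,0],[0,0,0]], claw=[76,76,76,60,50,50,50])

```text
time_s: 7.6
position: [0.5531, -0.053, 0.2005]
tool_rot: [[-0.998, -0.061, -0.0], [-0.061, 0.998, -0.0], [0.0, 0.0, -1.0]]
ft_force: [1.1, -0.5, -0.0]
grip_width: 0.0501
gripper_force: 0.0
```

```bash
cat >> h.py <<'E'
def meas(k,items):
  I,d,P=grab(k,k+'_m.png')
  for n,c,r,a,b in items:
    m=(abs(P[...,:2]-c)<r).all(-1)&(P[...,2]>a)&(P[...,2]<b); q=P[m]
    if len(q)<8: print(k,n,len(q));continue
    lo,hi=np.percentile(q[:,:2],[1,99],axis=0); print(k,n,len(q),((lo+hi)/2).round(4),(hi-lo).round(4),np.median(q[:,2]).round(4))
E
python3 - <<'E'
from h import *
s=env.observe();print(s['position'],s['time_s'])
for k in('side','scene','wrist'): meas(k,[('knob',(.554,-.053),.02,.097,.112),('tin',(.638,-.048),.04,.125,.145),('deck',(.64,-.048),.05,.0575,.068),('pad',(.452,.064),.042,.06,.08)])
E
```

```text
[ 0.55308325 -0.05303412  0.20047188] 7.6
side knob 19 [ 0.5571 -0.0446] [0.0133 0.0082] 0.104
side tin 416 [ 0.6383 -0.0438] [0.0559 0.0497] 0.1353
side deck 525 [ 0.6374 -0.046 ] [0.0914 0.0868] 0.0615
side pad 636 [0.4522 0.0651] [0.0548 0.0589] 0.069
scene knob 38 [ 0.5528 -0.0516] [0.0205 0.0186] 0.1041
scene tin 160 [ 0.6368 -0.0474] [0.0612 0.0543] 0.1352
scene deck 171 [ 0.6387 -0.0477] [0.0912 0.0859] 0.0622
scene pad 178 [0.449  0.0641] [0.0532 0.0581] 0.0696
wrist knob 474 [ 0.5538 -0.0531] [0.0192 0.0201] 0.1061
wrist tin 3123 [ 0.6366 -0.0478] [0.0555 0.0545] 0.1353
wrist deck 2387 [ 0.6346 -0.0484] [0.0866 0.0866] 0.0611
wrist pad 4491 [0.4518 0.0628] [0.0538 0.0587] 0.0686
```

arm_command(turn=[[0,0,0],[0,0,0],[0,0,0],[0,0,0],[0,0,0],[0,0,0],[0,0,0],[0,0,0],[0,0,0],[0,0,0]], xyz=[[0,0,0.7],[0,0,0.8],[0,0,0.6],[0,0,0.37],[0,0,0],[0,0,0],[0,0,0],[0,0,0],[0,0,0],[0,0,0]], claw=[50,50,50,50,50,15,15,15,15,15], squeeze=35)

```text
time_s: 8.75
position: [0.5558, -0.0533, 0.0775]
tool_rot: [[-0.998, -0.061, 0.003], [-0.061, 0.998, -0.001], [-0.003, -0.001, -1.0]]
ft_force: [3.3, 0.3, 6.8]
grip_width: 0.0207
gripper_force: 34.8
```

arm_command(turn=[[0,0,0],[0,0,0],[0,0,0],[0,0,0],[0,0,0],[0,0,0],[0,0,0],[0,0,0],[0,0,0],[0,0,0],[0,0,0],[0,0,0]], xyz=[[0,0.05,0],[0,0.12,0],[0,0.2,0],[0,0.27,0],[0,0.32,0],[0,0.34,0],[0,0.32,0],[0,0.27,0],[0,0.2,0],[0,0.14,0],[0,0.09,0],[0,0.06,0]], claw=[15,15,15,15,15,15,15,15,15,15,15,15])

```text
time_s: 9.95
position: [0.549, 0.0657, 0.0775]
tool_rot: [[-0.998, -0.062, 0.004], [-0.062, 0.998, -0.001], [-0.004, -0.001, -1.0]]
ft_force: [4.6, -1.9, 6.0]
grip_width: 0.021
gripper_force: 34.8
```

arm_command(turn=[[0,0,0],[0,0,0],[0,0,0]], xyz=[[0,0.04,0],[0,0.02,0],[0,0,0]], claw=[15,15,15])

```text
time_s: 10.25
position: [0.5488, 0.0686, 0.0775]
tool_rot: [[-0.998, -0.061, 0.004], [-0.061, 0.998, -0.0], [-0.004, -0.001, -1.0]]
ft_force: [3.4, 0.7, 6.4]
grip_width: 0.0206
gripper_force: 34.8
```

Not at the stop yet; nudge on.

arm_command(turn=[[0,0,0],[0,0,0],[0,0,0],[0,0,0]], xyz=[[0,0.04,0],[0,0.04,0],[0,0.04,0],[0,0,0]], claw=[15,15,15,15])

```text
time_s: 10.65
position: [0.5488, 0.0696, 0.0775]
tool_rot: [[-0.998, -0.061, 0.004], [-0.061, 0.998, -0.009], [-0.003, -0.01, -1.0]]
ft_force: [2.0, -28.5, 5.2]
grip_width: 0.0206
gripper_force: 36.3
```

arm_command(turn=[[0,0,0],[0,0,0],[0,0,0],[0,0,0],[0,0,0],[0,0,0],[0,0,0],[0,0,0],[0,0,0]], xyz=[[0,-0.1,0],[0,0,0],[0,0,0],[0,0,0],[0,0,0],[0,0,-0.4],[0,0,-0.8],[0,0,-0.6],[0,0,0]], claw=[15,15,46,46,46,46,46,46,46])

```text
time_s: 11.55
position: [0.5487, 0.0698, 0.1701]
tool_rot: [[-0.998, -0.062, 0.007], [-0.062, 0.998, -0.001], [-0.007, -0.001, -1.0]]
ft_force: [-0.3, 0.4, 0.2]
grip_width: 0.0457
gripper_force: 0.0
```

Run:
```python
from h import *
s=env.observe();print(s['position'],s['time_s'])
for k in('side','scene','wrist'): meas(k,[('knob',(.547,.07),.02,.097,.112),('tin',(.63,.075),.04,.125,.145),('deck',(.63,.075),.05,.0575,.068),('pad',(.452,.064),.042,.06,.08)])
```

```text
[0.5486826  0.06978485 0.17005366] 11.55
side knob 36 [0.55   0.0738] [0.016 0.013] 0.105
side tin 98 [0.6319 0.098 ] [0.045  0.0135] 0.1348
side deck 601 [0.6294 0.0778] [0.0962 0.0903] 0.0617
side pad 0
scene knob 34 [0.5451 0.0685] [0.0188 0.0207] 0.1053
scene tin 122 [0.6217 0.0759] [0.0447 0.0539] 0.1347
scene deck 180 [0.6312 0.0778] [0.0893 0.0917] 0.0618
scene pad 180 [0.4489 0.0642] [0.0528 0.0582] 0.0698
wrist knob 627 [0.5466 0.0689] [0.0193 0.0199] 0.1062
wrist tin 2131 [0.6201 0.0743] [0.0374 0.0558] 0.1351
wrist deck 2801 [0.6256 0.075 ] [0.0883 0.0844] 0.0611
wrist pad 5779 [0.4516 0.0637] [0.0539 0.0586] 0.0687
```

arm_command(turn=[[0,0,0],[0,0,0],[0,0,0],[0,0,0],[0,0,0],[0,0,0],[0,0,0]], xyz=[[0.5,0,0],[0.9,0,0],[0.54,0,0.2],[0,0,0.6],[0,0,0.6],[0,0,0.34],[0,0,0]], claw=[0,0,0,0,0,0,0])

```text
time_s: 12.4
position: [0.4485, 0.0639, 0.0766]
tool_rot: [[-0.998, -0.061, -0.007], [-0.061, 0.998, 0.001], [0.007, 0.001, -1.0]]
ft_force: [-0.3, 0.2, 0.5]
grip_width: -0.0003
gripper_force: 0.0
```

arm_command(turn=[[0,0,0],[0,0,0],[0,0,0],[0,0,0],[0,0,0],[0,0,0],[0,0,0]], xyz=[[-0.05,0,0.1],[0,0,0.2],[0,0,0.2],[0,0,0.2],[0,0,0.16],[0,0,0.06],[0,0,0]], claw=[0,0,0,0,0,0,0])

```text
time_s: 13.1
position: [0.4518, 0.0639, 0.0329]
tool_rot: [[-0.998, -0.062, -0.003], [-0.062, 0.998, -0.0], [0.003, 0.0, -1.0]]
ft_force: [-3.9, -0.8, 5.6]
grip_width: 0.0001
gripper_force: 3.3
```

arm_command(turn=[[0,0,0],[0,0,0],[0,0,0]], xyz=[[0,0,0.05],[0,0,0.04],[0,0,0]], claw=[0,0,0])

```text
time_s: 13.4
position: [0.4519, 0.0639, 0.0297]
tool_rot: [[-0.998, -0.062, -0.002], [-0.062, 0.998, -0.0], [0.002, -0.0, -1.0]]
ft_force: [-11.0, -1.3, 25.9]
grip_width: -0.0002
gripper_force: 13.0
```

arm_command(turn=[[0,0,0],[0,0,0],[0,0,0],[0,0,0]], xyz=[[0,0,0.05],[0,0,0],[0,0,0],[0,0,0]], claw=[0,0,0,0])

```text
time_s: 13.8
position: [0.452, 0.0639, 0.0289]
tool_rot: [[-0.998, -0.062, 0.0], [-0.062, 0.998, -0.001], [0.0, -0.001, -1.0]]
ft_force: [-17.3, -1.2, 51.7]
grip_width: -0.0001
gripper_force: 25.5
```

arm_command(turn=[[0,0,0],[0,0,0],[0,0,0],[0,0,0],[0,0,0],[0,0,0],[0,0,0],[0,0,0]], xyz=[[0,0,-0.1],[0,0,-0.3],[0,0,-0.5],[0,0,-0.8],[0,0,-0.8],[0,0,-0.4],[0,0,0],[0,0,0]], claw=[0,0,0,0,20,46,46,46])

```text
time_s: 14.6
position: [0.4527, 0.0639, 0.1706]
tool_rot: [[-0.998, -0.061, -0.0], [-0.061, 0.998, 0.0], [0.0, 0.0, -1.0]]
ft_force: [0.3, 0.8, -1.5]
grip_width: 0.046
gripper_force: 0.0
```

Run:
```python
from h import *
s=env.observe();print(s['position'],s['time_s'])
for k in('side','scene','wrist'): meas(k,[('knob',(.547,.07),.02,.097,.112),('tin',(.63,.075),.04,.118,.145),('pad',(.452,.064),.042,.02,.08)])
```

```text
[0.45274759 0.06388158 0.17061403] 14.6
side knob 81 [0.5479 0.0704] [0.0187 0.0196] 0.1058
side tin 380 [0.627  0.0761] [0.0518 0.0589] 0.1279
side pad 699 [0.4585 0.0652] [0.0674 0.0588] 0.0683
scene knob 34 [0.5445 0.07  ] [0.0209 0.0184] 0.1044
scene tin 136 [0.6249 0.0807] [0.0548 0.0453] 0.1283
scene pad 188 [0.4548 0.0639] [0.0666 0.0578] 0.0697
wrist knob 495 [0.5459 0.0691] [0.0184 0.0205] 0.106
wrist tin 0
wrist pad 3979 [0.4578 0.0636] [0.0683 0.0587] 0.0686
```

arm_command(turn=[[0,0,0],[0,0,0],[0,0,0],[0,0,0],[0,0,0],[0,0,0],[0,0,0],[0,0,0],[0,0,0],[0,0,0],[0,0,0],[0,0,0]], xyz=[[-0.5,0,0],[-0.9,0,0],[-0.5,0,0],[0,0,0],[0,0,0.6],[0,0,0.8],[0,0,0.46],[0,0,0],[0,0,0],[0,0,0],[0,0,0],[0,0,0]], claw=[46,46,46,46,46,46,46,46,15,15,15,15])

```text
time_s: 15.95
position: [0.5482, 0.0692, 0.0796]
tool_rot: [[-0.998, -0.061, 0.002], [-0.061, 0.998, -0.001], [-0.002, -0.001, -1.0]]
ft_force: [-2.6, -4.6, 7.3]
grip_width: 0.0201
gripper_force: 35.0
```

arm_command(turn=[[0,0,0],[0,0,0],[0,0,0],[0,0,0],[0,0,0],[0,0,0],[0,0,0],[0,0,0],[0,0,0],[0,0,0],[0,0,0],[0,0,0]], xyz=[[0,-0.05,0],[0,-0.12,0],[0,-0.2,0],[0,-0.27,0],[0,-0.32,0],[0,-0.34,0],[0,-0.32,0],[0,-0.27,0],[0,-0.2,0],[0,-0.14,0],[0,-0.09,0],[0,-0.06,0]], claw=[15,15,15,15,15,15,15,15,15,15,15,15])

```text
time_s: 17.15
position: [0.555, -0.049, 0.0796]
tool_rot: [[-0.998, -0.061, 0.001], [-0.061, 0.998, 0.0], [-0.001, 0.0, -1.0]]
ft_force: [-4.3, 1.8, 9.1]
grip_width: 0.0206
gripper_force: 35.3
```

arm_command(turn=[[0,0,0],[0,0,0],[0,0,0],[0,0,0]], xyz=[[0,-0.06,0],[0,-0.05,0],[0,-0.05,0],[0,0,0]], claw=[15,15,15,15])

```text
time_s: 17.55
position: [0.5554, -0.0557, 0.0796]
tool_rot: [[-0.998, -0.061, 0.001], [-0.061, 0.998, 0.002], [-0.001, 0.002, -1.0]]
ft_force: [-4.5, 5.9, 9.4]
grip_width: 0.0206
gripper_force: 35.5
```

arm_command(turn=[[0,0,0],[0,0,0],[0,0,0],[0,0,0],[0,0,0],[0,0,0],[0,0,0],[0,0,0],[0,0,0]], xyz=[[0,0.02,0],[0,0,0],[0,0,0],[0,0,0],[0,0,-0.6],[0,0,-0.9],[0,0,-0.9],[0,0,0],[0,0,0]], claw=[15,46,46,46,46,60,76,76,76])

```text
time_s: 18.45
position: [0.5557, -0.0561, 0.1988]
tool_rot: [[-0.998, -0.061, 0.002], [-0.061, 0.998, -0.0], [-0.001, -0.0, -1.0]]
ft_force: [0.1, 0.3, -1.1]
grip_width: 0.0759
gripper_force: 0.0
```

Run:
```python
from h import *
s=env.observe();print(s['position'],s['time_s'])
for k in('side','scene','wrist'): meas(k,[('knob',(.554,-.053),.02,.097,.112),('tin',(.638,-.05),.04,.118,.145),('deck',(.64,-.05),.05,.0575,.068),('tray',(.425,-.065),.052,.0032,.012)])
```

```text
[ 0.55566063 -0.056069    0.19875095] 18.45
side knob 14 [ 0.5593 -0.0471] [0.0132 0.0069] 0.1019
side tin 400 [ 0.6376 -0.0415] [0.0584 0.0448] 0.1282
side deck 527 [ 0.6367 -0.0474] [0.0908 0.0851] 0.0616
side tray 281 [ 0.4384 -0.0404] [0.0668 0.0413] 0.0051
scene knob 34 [ 0.5513 -0.0547] [0.0209 0.0185] 0.1043
scene tin 178 [ 0.6354 -0.0489] [0.0585 0.0578] 0.1282
scene deck 182 [ 0.6395 -0.0508] [0.0911 0.0854] 0.0621
scene tray 517 [ 0.4262 -0.0672] [0.0927 0.0873] 0.0052
wrist knob 490 [ 0.5538 -0.0553] [0.0191 0.0195] 0.1062
wrist tin 3492 [ 0.6358 -0.0501] [0.0572 0.0575] 0.1284
wrist deck 2439 [ 0.6345 -0.0505] [0.0862 0.0866] 0.0613
wrist tray 7455 [ 0.4265 -0.0673] [0.0878 0.088 ] 0.0045
```

arm_command(turn=[[0,0,0],[0,0,0],[0,0,0],[0,0,0],[0,0,0],[0,0,0],[0,0,0],[0,0,0],[0,0,0],[0,0,0],[0,0,0],[0,0,0]], xyz=[[-0.5,0.02,0],[-0.7,0,0],[-0.41,0,0],[0,0,0],[0,0,0.6],[0,0,0.8],[0,0,0.5],[0,0,0.2],[0,0,0],[0,0,0],[0,0,0],[0,0,0]], claw=[76,76,76,76,76,76,76,76,58,58,58,58], squeeze=40)

```text
time_s: 19.8
position: [0.636, -0.0502, 0.0942]
tool_rot: [[-0.998, -0.061, 0.001], [-0.061, 0.998, -0.0], [-0.001, -0.0, -1.0]]
ft_force: [0.6, -0.1, -2.9]
grip_width: 0.061
gripper_force: 43.9
```

arm_command(turn=[[0,0,0],[0,0,0],[0,0,0],[0,0,0],[0,0,0],[0,0,0],[0,0,0],[0,0,0],[0,0,0],[0,0,0],[0,0,0]], xyz=[[0,0,-0.3],[0,0,-0.6],[0,0,-0.6],[0,0,-0.3],[0.4,-0.02,0],[0.8,-0.02,0],[0.9,-0.02,0],[0.9,-0.02,0],[0.7,0,0],[0.4,0,0],[0.11,0,0]], claw=[58,58,58,58,58,58,58,58,58,58,58])

```text
time_s: 20.9
position: [0.4244, -0.0669, 0.1841]
tool_rot: [[-0.998, -0.061, 0.001], [-0.061, 0.998, -0.0], [-0.001, -0.0, -1.0]]
ft_force: [0.1, 0.0, -2.1]
grip_width: 0.0606
gripper_force: 44.5
```

arm_command(turn=[[0,0,0],[0,0,0],[0,0,0],[0,0,0],[0,0,0],[0,0,0],[0,0,0]], xyz=[[0,0,0.5],[0,0,0.8],[0,0,0.7],[0,0,0.5],[0,0,0.2],[0,0,0],[0,0,0]], claw=[58,58,58,58,58,58,58])

```text
time_s: 21.6
position: [0.427, -0.0674, 0.0492]
tool_rot: [[-0.998, -0.061, 0.002], [-0.061, 0.998, -0.001], [-0.002, -0.001, -1.0]]
ft_force: [-0.4, -0.1, -1.9]
grip_width: 0.0609
gripper_force: 44.7
```

arm_command(turn=[[0,0,0],[0,0,0],[0,0,0],[0,0,0],[0,0,0]], xyz=[[0,0,0.1],[0,0,0.08],[0,0,0.03],[0,0,0],[0,0,0]], claw=[58,58,58,58,58])

```text
time_s: 22.1
position: [0.4261, -0.0671, 0.0379]
tool_rot: [[-0.998, -0.061, 0.0], [-0.061, 0.998, -0.0], [-0.0, -0.0, -1.0]]
ft_force: [-0.4, 0.6, -3.3]
grip_width: 0.0607
gripper_force: 44.7
```

arm_command(turn=[[0,0,0],[0,0,0],[0,0,0]], xyz=[[0,0,0.03],[0,0,0],[0,0,0]], claw=[58,58,58])

```text
time_s: 22.4
position: [0.4263, -0.0672, 0.0366]
tool_rot: [[-0.998, -0.061, 0.001], [-0.061, 0.998, -0.0], [-0.001, -0.0, -1.0]]
ft_force: [-0.2, 0.3, 3.2]
grip_width: 0.0609
gripper_force: 45.1
```

Contact. Release, rise and check.

arm_command(turn=[[0,0,0],[0,0,0],[0,0,0],[0,0,0],[0,0,0],[0,0,0],[0,0,0],[0,0,0],[0,0,0],[0,0,0]], xyz=[[0,0,0],[0,0,0],[0,0,0],[0,0,-0.4],[0,0,-0.9],[0,0,-0.9],[0,0,-0.9],[0,0,-0.8],[0,0,0],[0,0,0]], claw=[76,76,76,76,76,76,76,76,76,76])

```text
time_s: 23.4
position: [0.4259, -0.067, 0.2314]
tool_rot: [[-0.998, -0.061, 0.001], [-0.061, 0.998, -0.0], [-0.001, -0.0, -1.0]]
ft_force: [0.3, 0.5, 0.2]
grip_width: 0.076
gripper_force: 0.0
```

Run:
```python
from h import *
s=env.observe();print(s['position'],s['time_s'],s['ft_force'],s['gripper_force'])
for k in('scene','wrist'): meas(k,[('knob',(.554,-.054),.02,.097,.112),('tin',(.426,-.067),.04,.062,.085),('pad',(.452,.064),.042,.02,.08),('closed',(.428,-.26),.045,.062,.08)])
```

```text
[ 0.42586472 -0.06701103  0.23137824] 23.4 [0.27779807 0.49025172 0.19444232] 0.0
scene knob 34 [ 0.5527 -0.0547] [0.0224 0.0185] 0.1045
scene tin 259 [ 0.4283 -0.0659] [0.0591 0.0588] 0.0719
scene pad 188 [0.4557 0.064 ] [0.0673 0.0578] 0.07
scene closed 224 [ 0.4268 -0.2592] [0.0568 0.0574] 0.0685
wrist knob 305 [ 0.5533 -0.0557] [0.0188 0.0201] 0.1061
wrist tin 2477 [ 0.428  -0.0668] [0.0571 0.0586] 0.0725
wrist pad 2470 [0.4584 0.0628] [0.0684 0.0585] 0.0686
wrist closed 2558 [ 0.4273 -0.2595] [0.0572 0.0567] 0.0686
```

View pics/wrist_m.png

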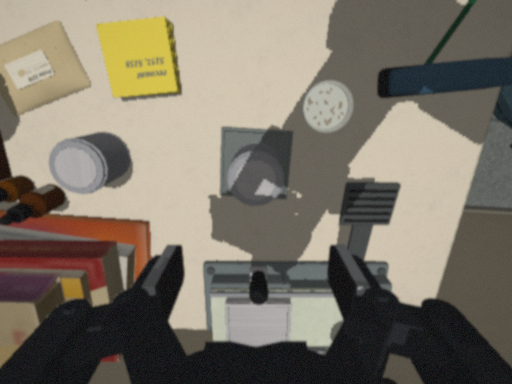

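The tin stands in the tray at (257,175), top at 72.5 mm (5 mm floor + 68 mm closed tin). The treadle is up, the shuttle is out, and the closed tin hasn't moved.

```bash
python3 -c "
from rig import env
print(env.close_job())"
```

```text
the job is handed in; nothing more can be done
None
```

The job is handed in at about 23.5 s: by my last measurements the tin stands lid home in the tray within about 2 mm of its centre and released, with the treadle up, the shuttle out and the closed tin unmoved; no verdict was returned.

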